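# Wind the board slide on by one turn and lock it

### The job

Push the hand wheel of the board slide round by its upright red handle, clockwise seen from above, through exactly one full turn, so that the handle comes back to where it stands now; then push the yellow-knobbed lock lever over to its stop. Only push, gently, with the fingertips: do not pinch or grip anything, set the lock only after the turn, and leave the loose things round the slide where they are.

Things in the scene. Friction and masses are not known exactly. Their poses are not given: they have to be found in the camera images.
- stage: Screw-driven board slide fixed to the bench; origin under its foot plate (125 x 320 x 12 mm, y -175 to 145), z up. In its frame: gearbox, 94 mm square, 58 mm high, at y 85 mm, wheel on top; bearing block, 60 mm high, at y -150 mm, lock lever on top; between them, x -40 to 40 mm, a carriage with a purple board, under 72 mm high. The wheel moves the carriage in -y, 2 mm a turn.
- wheel_hub (a point): Centre of the hand wheel, on its upright axis, at the mid-height of the rim (75 mm over the bench). The steel rim is a ring of 12 mm bar on a circle of 62 mm radius, its top 81 mm over the bench; three spokes and a hub of 17 mm radius, top 85 mm (a small cap to 88 mm). It does not move.
- wheel_handle (a point): Mid-height of the upright round red handle on the wheel's rim, 62 mm from the wheel's axis, 105 mm over the bench. The handle is 20 mm in diameter and stands 80 to 125 mm over the bench; it goes round with the wheel.
- wheel (a joint): Wheel angle, rad, growing clockwise from above; starts between -0.8 and 0.8; one turn adds 6.283. At 0 the handle lies in the stage's -x direction from the hub, at +1.57 in its +y direction. Stiff (about 2 N at the handle); stays where it is left. No stop near the end of the turn: it can be turned too far.
- lock_pivot (a point): Upright axis of the lock lever, at mid-height of the lever bar, 67 mm over the bench. It does not move.
- lock_knob (a point): On the axis of the yellow upright knob (18 mm in diameter, 70 to 106 mm over the bench; this point 90 mm over it) at the end of the lock lever, 55 mm from the pivot; the dark steel lever bar below it is 14 mm wide, its top 71 mm over the bench.
- lock (a joint): Angle of the lock lever, rad: it starts between 0 and 0.25 and its stop (locked) is at 1.2. At 0 the lever points in the stage's +x direction from the pivot; it grows clockwise seen from above, the knob moving away from the wheel (towards the stage's -y). It takes about 2 N at the knob and stays where it is left.
- screw_jar: Loose jar of screws, 46 mm in diameter, 54 mm high, standing in front of the slide; origin at the centre of its underside. Bystander.
- torque_wrench: Loose blue connector wrench, 122 x 22 x 16 mm, lying in front of the slide; origin at its underside. Bystander.
- green_tape: Loose roll of green tape, 72 mm in diameter, 24 mm high, behind the slide; origin at the centre of its underside. Bystander.
- solder_spool: Loose spool of solder, 54 mm in diameter, 47 mm high, behind the slide; origin at the centre of its underside. Bystander.
- red_marker: Loose white marker with a red cap, 128 x 11 x 13 mm, lying beyond the slide's wheel end; origin at its underside. Bystander.

How it is judged:
By the outcome, as a careful person would: the job done as asked, in the order asked, and still so for the second after the job is handed in, with the robot touching nothing.
It also fails if it takes over 72 s, if anything falls off the work surface, if the arm or the gripper's body presses on something with over 40 N, if the wrist force passes 120 N, or if a joint passes its speed limit or range.

### The arm

A 6-joint arm with a two-finger parallel gripper is mounted at the origin on a cart in front of the work surface, level with it; the furniture and walls round the work are solid. World frame = base frame: x ahead of the robot, y to its left, z up, the work surface at z = 0. Lengths are in m, angles in degrees, forces in N, time in s.
With the tool pointing down it reaches from about 0.3 to 0.775 m from the base axis. Payload 14.6 kg.
Tool frame: the origin (TCP) lies midway between the tips of the shut fingers; the grasp point (between the pads) lies 19 mm behind it; z points along the fingers, y is the line along which they close (so a half turn about z gives the same grasp; the last joint's range is limited). The gripper opens to 94 mm and grips with 3 to 60 N. Pads are 16 mm wide; open, the fingers measure 119 mm over their backs; the gripper's body (75 mm by 177 mm) begins 78 mm behind the grasp point.
Start: joints at [-73.889, 17.183, 87.147, -0, 75.671, -3.816], TCP at [0.187, -0.517, 0.205] pointing down, gripper open.
Joint ranges: [-173.82, 173.82], [-45.26, 126.66], [13.44, 144.39], [-59.66, 239.66], [0, 175.72], [-146.38, 146.38]. Speed limits (degrees/s): [127.2, 127.2, 147.25, 180, 180, 180].

### API

Orientations are given as [roll, pitch, yaw] about the fixed x, y, z axes, in that order (R = Rz(yaw) Ry(pitch) Rx(roll)).
In Python, from rig import bot gives the robot as it stands.
- The arm moves only by the tool apply_moves, never from a script. Its argument "moves" is a list of rows, each a list of 3 entries, a list of its own where there are three numbers: the shift along the tool's x, y, z in units of 50 mm (1.0 is 50 mm), then the turn, a rotation vector about the tool's x, y, z in units of 10 degrees (1.0 is 10 degrees), then the opening, from -1 (shut) to 1 (fully open). In form: [[[x, y, z], [wx, wy, wz], gripper], ...]. A call has 1 to 10 rows; each row shifts and turns the commanded pose from where the row before left it, along the tool's axes as they then stand; what a row does not reach is not made up. A row lasts 1/8 s, in which the tool goes at most 62.5 mm and 10.7 degrees, less where a joint would pass 70% of its speed; a pose out of reach is approached as far as the arm can. A call is refused whole if a number of a shift passes 1 or a number of a turn 1, either way. A call with a gripper value outside its range is refused whole. The fingers move at their own pace and stop on an object; "squeeze" is the grip in N (left out, the last holds). Time passes only in rows, so rows that do not move let the fingers close. It gives the time, the measured TCP pose, the force, the opening and the grip force at its end, in the units of the state.
- bot.sense(): the state, without advancing time (a new reading comes with each control period).
- bot.snapshot(name): name is "side" or "top" or "wrist"; returns the picture (420x560x3 uint8, blue, green, red); there is no depth.
- bot.calibration(name): a dict with "camera_matrix" (3x3 intrinsics, pixels), "rvec" (rotation vector, rad) and "tvec" (3), from world to camera coordinates, as OpenCV has them. Camera axes: x right, y down, z forward; pixel columns grow to the right and rows downward; lengths in m; the calibration is good to about 2 mm. A picture is of the moment at which its call begins: read the wrist's pose just before it. calibration takes no time and is no camera call; for the wrist camera it gives the pose at the moment of the call.
- bot.job_done(): hands the job in; it is judged then, once.
Trained networks look in the newest picture that a camera, given by its name, has taken for a name from the list of things; names that differ only in an ending like _2 or _b are one class to them, and where a whole thing is asked for, a point or a joint stands for the part that bears it (a point fixed in the world has none). Each returns a list of dicts, best first, with "confidence" (0 to 1); they miss things now and then, are a little off and sometimes report something else, mostly with a low value. They report only what shows in the picture. A call takes as long as a camera call.
- bot.spot_in(camera, label): "uv" ([column, row] in pixels, amid what is visible of it).
- bot.place_of(camera, label): "uv" ([column, row] in pixels: a listed point, or the origin of a listed thing).
The state is a dict: "clock": time; "joints": joint angles; "qvel": joint speeds; "joint_torque": joint torques, N m; "tool_pos": TCP position; "tool_rot": TCP orientation; "wrist_force": force on the tool from outside, world axes, zero at the start; "wrist_torque": the same for the moment, N m; "opening": finger opening in m; "grasp_force": force on a finger pad.
Only numpy, scipy, OpenCV 4.12 (cv2) and the standard library are available. Lean on these libraries where they do the work, as an engineer would, in place of code of your own. Each camera call takes 0.05 s, during which the arm holds its last target. There are 200 camera calls.

## Working session

There is one attempt and no reset: what is moved stays moved. The work goes in short steps, Python scripts to look and compute and a tool call to move; the robot and the scene stay as the last step left them, time stands still between calls to the robot, and variables do not carry over. Pictures are saved under pics/ and viewed, at most 10 in all, crops included, and the job is handed in when it is done.

Besides the shell and the picture viewer there is one more tool, called after ">>>" as name([rows], argument=value, ...), one row to a line, values as JSON. apply_moves: Moves the arm, as the interface text tells. Its arguments: {"type":"object","properties":{"moves":{"type":"array"},"squeeze":{"type":"number"}},"required":["moves"]}

```bash
ls; mkdir -p pics; cat > h.py <<'E'
import numpy as np, cv2
from rig import bot
def ray(cam,uv):
    c=bot.calibration(cam);K=np.array(c["camera_matrix"]);R=cv2.Rodrigues(np.array(c["rvec"],float))[0];t=np.array(c["tvec"],float).ravel()
    d=R.T@np.linalg.inv(K)@np.array([uv[0],uv[1],1.]);o=-R.T@t
    return o,d
def at_z(cam,uv,z):
    o,d=ray(cam,uv);return o+d*(z-o[2])/d[2]
def proj(cam,p):
    c=bot.calibration(cam);return cv2.projectPoints(np.array(p,float).reshape(-1,3),np.array(c["rvec"],float),np.array(c["tvec"],float),np.array(c["camera_matrix"]),None)[0].reshape(-1,2)
E
python3 - <<'E'
from h import *
Z=dict(wheel_hub=.075,wheel_handle=.105,lock_pivot=.067,lock_knob=.09,stage=0,screw_jar=0,torque_wrench=0,green_tape=0,solder_spool=0,red_marker=0)
for cam in("top","side"):
    cv2.imwrite(f"pics/{cam}.png",bot.snapshot(cam))
    print(cam,bot.calibration(cam)["tvec"])
    for n,z in Z.items():
        r=bot.place_of(cam,n)[:2]
        for q in r: print(n,np.round(q["uv"]),round(q["confidence"],2),at_z(cam,q["uv"],z).round(4))
print(bot.sense())
E
```

```text
pics
top [0.20640801 0.54093362 0.88735626]
wheel_hub [232. 197.] 0.7 [0.5564 0.3004 0.075 ]
wheel_handle [208. 221.] 0.89 [0.5044 0.3427 0.105 ]
lock_pivot [335. 243.] 0.96 [0.4681 0.0884 0.067 ]
lock_pivot [207. 218.] 0.65 [0.5131 0.3494 0.067 ]
lock_knob [356. 224.] 0.78 [0.5065 0.0512 0.09  ]
stage [269. 216.] 0.63 [0.5272 0.2238 0.    ]
screw_jar [282. 276.] 0.67 [0.3966 0.1916 0.    ]
torque_wrench [205. 249.] 0.68 [0.4505 0.3624 0.    ]
green_tape [312. 175.] 0.7 [0.6214 0.1315 0.    ]
solder_spool [267. 166.] 0.85 [0.6398 0.2311 0.    ]
side [0.57285919 0.06398359 0.97603203]
wheel_hub [260. 235.] 0.65 [0.551  0.3024 0.075 ]
wheel_handle [284. 232.] 0.86 [0.5044 0.3393 0.105 ]
lock_pivot [335. 193.] 0.78 [0.4688 0.0784 0.067 ]
lock_knob [318. 176.] 0.62 [0.5062 0.0614 0.09  ]
stage [287. 256.] 0.66 [0.5243 0.226  0.    ]
stage [254. 226.] 0.32 [0.6145 0.1347 0.    ]
screw_jar [365. 258.] 0.89 [0.3932 0.1936 0.    ]
torque_wrench [311. 303.] 0.86 [0.4558 0.3524 0.    ]
torque_wrench [316. 173.] 0.44 [ 0.5558 -0.1894  0.    ]
green_tape [252. 224.] 0.75 [0.6202 0.1278 0.    ]
solder_spool [221. 249.] 0.57 [0.6424 0.2372 0.    ]
red_marker [201. 304.] 0.63 [0.612  0.4001 0.    ]
{'clock': 1.1, 'joints': array([-7.38882348e+01,  1.71829058e+01,  8.71477379e+01, -4.45645035e-04,
        7.56727316e+01, -3.81584101e+00]), 'qvel': array([-0.04394068,  0.08158923, -0.00260337,  0.03369269, -0.07045263,
        0.01987762]), 'joint_torque': array([ 1.96005785e-03, -5.31663001e+01, -3.52912045e+01,  7.08931242e-02,
        2.13194982e-02, -3.15488955e-05]), 'tool_pos': array([ 0.18744637, -0.51704417,  0.20544019]), 'tool_rot': array([-1.79996603e+02,  2.06194626e-04,  1.99277166e+01]), 'wrist_force': array([ 0.00880291,  0.32416743, -0.0787688 ]), 'wrist_torque': array([-0.08322322,  0.01476883, -0.00744032]), 'grasp_force': 0.0, 'opening': 0.09447968444161892}
```

View pics/top.png

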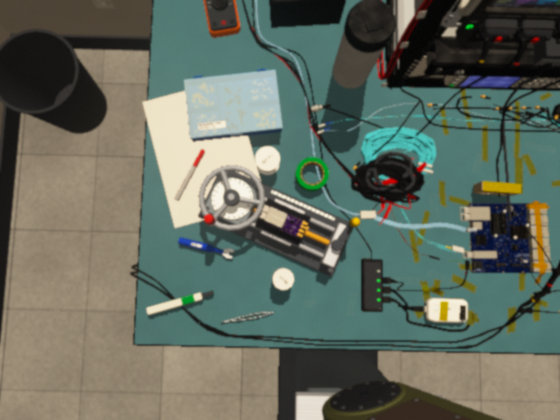

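View pics/side.png

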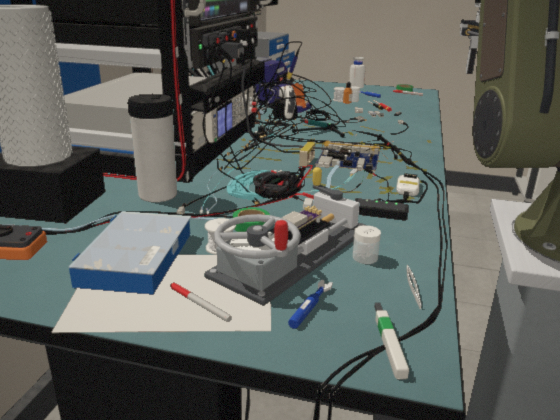

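The pictures agree with the detections. The top view shows the hub at about (232,197), the red handle at (208,219) and the yellow knob at (356,222). I'll move over for a close look with the fingers shut.

>>> apply_moves([
  [[0.4,-0.4,-0.8],[0,0,0],-1],
  [[0.6,-0.7,-0.5],[0,0,0],-1],
  [[0.6,-0.7,-0.5],[0,0,0],-1],
  [[0.65,-0.78,-0.5],[0,0,0],-1],
  [[0.65,-0.78,0],[0,0,0],-1],
  [[0.65,-0.78,0],[0,0,0],-1],
  [[0.65,-0.78,0],[0,0,0],-1],
  [[0.65,-0.78,0],[0,0,0],-1],
  [[0.65,-0.78,0],[0,0,0],-1],
  [[0.65,-0.78,0],[0,0,0],-1],
], squeeze=3)

```text
clock: 2.35
tool_pos: [0.353, -0.0694, 0.3207]
tool_rot: [180.0, -0.0, 19.9]
wrist_force: [-0.3, 0.2, 0.2]
opening: 0.0007
grasp_force: 0.0
```

>>> apply_moves([
  [[0.65,-0.78,0],[0,0,0],-1],
  [[0.65,-0.78,0],[0,0,0],-1],
  [[0.65,-0.78,0],[0,0,0],-1],
  [[0.65,-0.78,0],[0,0,0],-1],
  [[0.65,-0.78,0],[0,0,0],-1],
  [[0,0,0],[0,0,0],-1],
])

```text
clock: 3.1
tool_pos: [0.4393, 0.1699, 0.3197]
tool_rot: [-180.0, 0.1, 20.1]
wrist_force: [0.4, 0.7, 0.1]
opening: 0.0006
grasp_force: 0.0
```

```bash
python3 - <<'E'
from h import *
Z=dict(wheel_hub=.075,wheel_handle=.105,lock_pivot=.067,lock_knob=.09)
cam="wrist"
cv2.imwrite(f"pics/w1.png",bot.snapshot(cam))
for n,z in Z.items():
    for q in bot.place_of(cam,n)[:2]: print(n,np.round(q["uv"]),round(q["confidence"],2),at_z(cam,q["uv"],z).round(4))
s=bot.sense();print(s["clock"],s["joints"],s["tool_pos"],s["tool_rot"],ray(cam,(280,210)))
E
```

```text
wheel_hub [212.  56.] 0.69 [0.5577 0.3008 0.075 ]
wheel_hub [258. 191.] 0.53 [0.4138 0.1917 0.075 ]
wheel_handle [163.  80.] 0.94 [0.5106 0.3405 0.105 ]
lock_pivot [343. 185.] 0.6 [0.4623 0.0803 0.067 ]
3.35 [ 1.63357445e+01  2.95656849e+00  8.86515511e+01 -2.76440283e-03
  8.83596227e+01  8.64819439e+01] [0.43901592 0.1668007  0.32075818] [ 1.79995262e+02 -3.20273081e-02  1.98538803e+01] (array([0.51976616, 0.19703921, 0.49954079]), array([-0.27310243, -0.09972089, -0.95681068]))
```

View pics/w1.png

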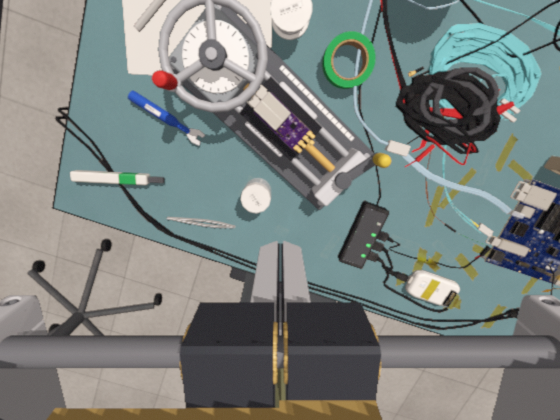

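Wrist view: hub near (211,53), handle top (160,76), knob (383,160), pivot (343,188). All three cameras agree within about 6 mm. The handle's polar angle from the hub is about 141°. Next I go to a pose behind the handle, yaw about 231, and take a close check there.

>>> apply_moves([
  [[0.44,-0.6,0],[0,0,0],-1],
  [[0.44,-0.6,0],[0,0,0],-1],
  [[0.44,-0.6,0],[0,0,0],-1],
  [[0.44,-0.6,0],[0,0,0],-1],
  [[0,0,0],[0,0,-1],-1],
  [[0,0,0],[0,0,-1],-1],
  [[0,0,0],[0,0,-1],-1],
  [[0,0,0],[0,0,-1],-1],
  [[0,0,0],[0,0,-1],-1],
  [[0,0,0],[0,0,-1],-1],
])

```text
clock: 4.6
tool_pos: [0.4812, 0.3095, 0.3209]
tool_rot: [180.0, -0.0, 80.2]
wrist_force: [-0.2, -0.2, -0.3]
opening: 0.0
grasp_force: 0.0
```

>>> apply_moves([
  [[0,0,0.3],[0,0,-1],-1],
  [[0,0,0.3],[0,0,-1],-1],
  [[0,0,0.3],[0,0,-1],-1],
  [[0,0,0.3],[0,0,-1],-1],
  [[0,0,0.3],[0,0,-1],-1],
  [[0,0,0.2],[0,0,-1],-1],
  [[0,0,0.2],[0,0,-1],-1],
  [[0,0,0],[0,0,-1],-1],
  [[0,0,0],[0,0,-1],-1],
  [[0,0,0],[0,0,-1],-1],
])

```text
clock: 5.85
tool_pos: [0.4813, 0.3095, 0.2259]
tool_rot: [180.0, 0.0, -179.8]
wrist_force: [0.1, -0.3, -0.7]
opening: 0.0005
grasp_force: 0.0
```

>>> apply_moves([
  [[0,0,0],[0,0,-1],-1],
  [[0,0,0],[0,0,-1],-1],
  [[0,0,0],[0,0,-1],-1],
  [[0,0,0],[0,0,-1],-1],
  [[0,0,0],[0,0,-1],-1],
  [[0,0,0],[0,0,-0.14],-1],
  [[0,0,0],[0,0,0],-1],
])

```text
clock: 6.72
tool_pos: [0.4811, 0.31, 0.2257]
tool_rot: [-180.0, 0.0, -128.9]
wrist_force: [-0.2, 0.3, -0.3]
opening: 0.0003
grasp_force: 0.0
```

```bash
python3 - <<'E'
from h import *
cam="wrist"
cv2.imwrite(f"pics/w2.png",bot.snapshot(cam))
for n,z in dict(wheel_hub=.075,wheel_handle=.105,lock_pivot=.067,lock_knob=.09).items():
    for q in bot.place_of(cam,n)[:2]: print(n,np.round(q["uv"]),round(q["confidence"],2),at_z(cam,q["uv"],z).round(4))
s=bot.sense();print(s["clock"],s["joints"],s["tool_pos"],s["tool_rot"],ray(cam,(280,210)))
E
```

```text
wheel_hub [224. 234.] 0.7 [0.5599 0.3064 0.075 ]
wheel_hub [276.  62.] 0.34 [0.4016 0.2049 0.075 ]
wheel_handle [276. 243.] 0.69 [0.5124 0.3425 0.105 ]
lock_pivot [146.   8.] 0.91 [0.4685 0.0896 0.067 ]
lock_knob [71.  3.] 0.92 [0.5143 0.0563 0.09  ]
6.975 [ 2.91748106e+01  1.92484776e+01  8.17599983e+01  6.81276012e-04
  7.89923162e+01 -1.12078787e+02] [0.48097612 0.3104525  0.22545187] [ 1.79999083e+02 -4.82742553e-04 -1.28746533e+02] (array([0.42994449, 0.24645399, 0.40419038]), array([ 0.18268379,  0.22644254, -0.95674776]))
```

View pics/w2.png

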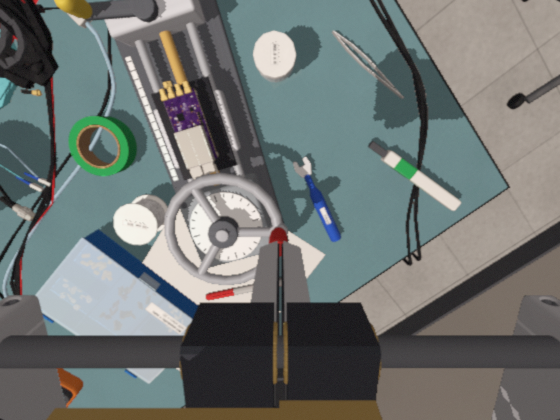

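Wrist view: hub cap near (223,233), and the handle near (278,236), just ahead of the fingers. I'll descend and feel for the contact; that pose is the reference for the end of the turn.

>>> apply_moves([
  [[0,0,0.5],[0,0,0],-1],
  [[0,0,0.5],[0,0,0],-1],
  [[0,0,0.5],[0,0,0],-1],
  [[0,0,0.5],[0,0,0],-1],
  [[0,0,0.5],[0,0,0],-1],
  [[0,0,0.07],[0,0,0],-1],
  [[-0.15,0,0],[0,0,0],-1],
  [[-0.1,0,0],[0,0,0],-1],
  [[-0.05,0,0],[0,0,0],-1],
  [[0,0,0],[0,0,0],-1],
])

```text
clock: 8.22
tool_pos: [0.4904, 0.3224, 0.0972]
tool_rot: [-180.0, 0.0, -128.7]
wrist_force: [-0.1, 0.4, 0.3]
opening: 0.001
grasp_force: 0.0
```

>>> apply_moves([
  [[-0.02,0,0],[0,0,0],-1],
  [[0,0,0],[0,0,0],-1],
])

```text
clock: 8.48
tool_pos: [0.491, 0.323, 0.097]
tool_rot: [-180.0, 0.0, -128.7]
wrist_force: [0.2, -0.1, 0.5]
opening: 0.0003
grasp_force: 0.0
```

>>> apply_moves([
  [[-0.02,0,0],[0,0,0],-1],
  [[0,0,0],[0,0,0],-1],
])

```text
clock: 8.72
tool_pos: [0.4916, 0.3238, 0.0969]
tool_rot: [180.0, -0.0, -128.7]
wrist_force: [-0.3, -0.2, -1.1]
opening: 0.0005
grasp_force: 0.0
```

>>> apply_moves([
  [[-0.02,0,0],[0,0,0],-1],
  [[0,0,0],[0,0,0],-1],
])

```text
clock: 8.98
tool_pos: [0.4922, 0.3246, 0.0969]
tool_rot: [180.0, -0.0, -128.7]
wrist_force: [-1.6, -1.0, 0.4]
opening: 0.0005
grasp_force: 0.0
```

>>> apply_moves([
  [[-0.02,0,0],[0,0,0],-1],
  [[0,0,0],[0,0,0],-1],
])

```text
clock: 9.22
tool_pos: [0.4929, 0.3254, 0.0969]
tool_rot: [-180.0, 0.0, -128.7]
wrist_force: [0.5, 0.5, -0.6]
opening: 0.0007
grasp_force: 0.0
```

>>> apply_moves([
  [[-0.02,0,0],[0,0,0],-1],
  [[0,0,0],[0,0,0],-1],
])

```text
clock: 9.48
tool_pos: [0.4935, 0.3262, 0.097]
tool_rot: [-180.0, 0.0, -128.7]
wrist_force: [-0.2, -0.1, -0.0]
opening: 0.0003
grasp_force: 0.0
```

>>> apply_moves([
  [[-0.02,0,0],[0,0,0],-1],
])

```text
clock: 9.6
tool_pos: [0.4941, 0.3269, 0.097]
tool_rot: [180.0, 0.0, -128.7]
wrist_force: [0.4, -0.2, 0.5]
opening: 0.0005
grasp_force: 0.0
```

>>> apply_moves([
  [[-0.02,0,0],[0,0,0],-1],
])

```text
clock: 9.72
tool_pos: [0.4947, 0.3278, 0.097]
tool_rot: [180.0, 0.0, -128.7]
wrist_force: [0.1, -0.5, -0.3]
opening: 0.0004
grasp_force: 0.0
```

>>> apply_moves([
  [[-0.02,0,0],[0,0,0],-1],
])

```text
clock: 9.85
tool_pos: [0.4952, 0.3284, 0.0969]
tool_rot: [180.0, -0.0, -128.7]
wrist_force: [-2.4, -2.0, 1.1]
opening: 0.0005
grasp_force: 1.1
```

>>> apply_moves([
  [[-0.02,0,0],[0,0,0],-1],
])

```text
clock: 9.98
tool_pos: [0.4958, 0.3292, 0.0969]
tool_rot: [180.0, -0.0, -128.7]
wrist_force: [-2.3, -0.7, 0.6]
opening: 0.0002
grasp_force: 1.1
```

>>> apply_moves([
  [[-0.02,0,0],[0,0,0],-1],
])

```text
clock: 10.1
tool_pos: [0.4965, 0.3301, 0.0969]
tool_rot: [180.0, -0.0, -128.7]
wrist_force: [-1.8, -0.8, 0.9]
opening: 0.0004
grasp_force: 1.1
```

```bash
python3 - <<'E'
from h import *
cam="wrist"
im=bot.snapshot(cam);cv2.imwrite("pics/w3.png",cv2.resize(im[100:400,130:430],None,fx=2,fy=2,interpolation=2))
for n,z in dict(wheel_hub=.075,wheel_handle=.105).items():
    for q in bot.place_of(cam,n)[:2]: print(n,np.round(q["uv"]),round(q["confidence"],2),at_z(cam,q["uv"],z).round(4))
for cam in("top","side"):
    bot.snapshot(cam); print(bot.place_of(cam,"wheel_handle"))
s=bot.sense();print(s["clock"],s["joints"],s["tool_pos"],s["wrist_force"])
E
```

```text
wheel_hub [188. 263.] 0.57 [0.5594 0.3034 0.075 ]
[]
[{'uv': [281.5, 232.2], 'confidence': 0.89}]
10.45 [ 3.00870788e+01  2.90375949e+01  8.57198471e+01 -1.76745662e-04
  6.52374893e+01 -1.11236603e+02] [0.49662764 0.33003369 0.09689981] [-0.04839885 -0.58274431 -0.09338496]
```

View pics/w3.png

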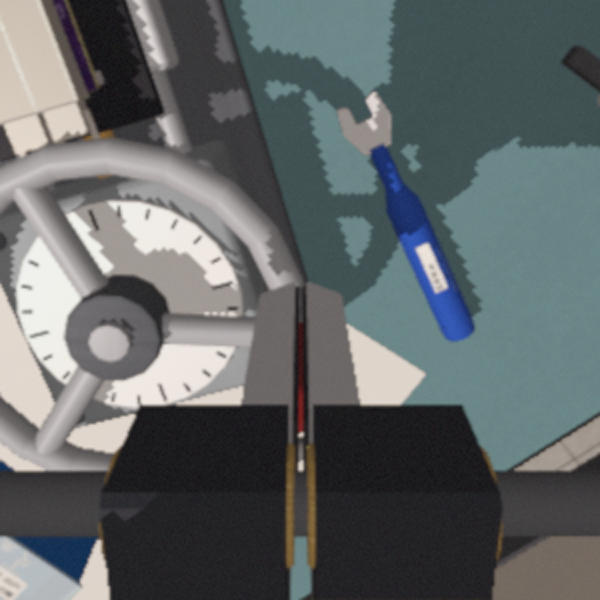

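Contact began at TCP ≈ (0.4950, 0.3282) with yaw -128.7. The picture shows the fingers squarely behind the handle, with its spoke running level to them from the hub at crop (112,340). Now I push round in an arc.

>>> apply_moves([
  [[-0.05,0.01,0],[0,0,0.2],-1],
  [[-0.11,0.027,0],[0,0,0.5],-1],
  [[-0.11,0.027,0],[0,0,0.5],-1],
  [[-0.11,0.027,0],[0,0,0.5],-1],
  [[-0.11,0.027,0],[0,0,0.5],-1],
  [[-0.11,0.027,0],[0,0,0.5],-1],
  [[-0.11,0.027,0],[0,0,0.5],-1],
  [[-0.11,0.027,0],[0,0,0.5],-1],
])

```text
clock: 11.45
tool_pos: [0.524, 0.3615, 0.0969]
tool_rot: [-180.0, -0.0, -165.9]
wrist_force: [-1.2, -1.4, 0.2]
opening: 0.0005
grasp_force: 1.0
```

```bash
cat > chk.py <<'E'
from h import *
import sys
hub=np.array([.557,.3027]); s=bot.sense(); y=np.radians(s["tool_rot"][2]); p=s["tool_pos"][:2]-hub
ex=np.array([np.cos(y),np.sin(y)]);ey=np.array([np.sin(y),-np.cos(y)])
print("t",s["clock"],"yaw",s["tool_rot"],"TCP rel hub in tool mm",(p@ex*1e3).round(1),(p@ey*1e3).round(1),"z",s["tool_pos"][2],"F tool",(s["wrist_force"][:2]@ex).round(1),(s["wrist_force"][:2]@ey).round(1),"q",s["joints"].round(1))
for c in ("top","side"):
    bot.snapshot(c)
    for n,z in(("wheel_handle",.105),):
        for q in bot.place_of(c,n)[:1]:
            P=at_z(c,q["uv"],z)[:2];d=P-hub;print(c,n,q["uv"],round(q["confidence"],2),P.round(4),"r",np.hypot(*d).round(4),"phi",np.degrees(np.arctan2(d[1],d[0])).round(1))
E
python3 chk.py
```

```text
t 11.45 yaw [-1.79985543e+02 -8.31027332e-03 -1.65924500e+02] TCP rel hub in tool mm 17.7 65.0 z 0.0968929315271132 F tool 1.5 -1.0 q [ 31.3  33.8  78.2  -0.   67.9 -72.8]
side wheel_handle [255.3, 235.7] 0.78 [0.5406 0.3609] r 0.0605 phi 105.8
```

>>> apply_moves([
  [[-0.11,0.025,0],[0,0,0.5],-1],
  [[-0.11,0.025,0],[0,0,0.5],-1],
  [[-0.11,0.025,0],[0,0,0.5],-1],
  [[-0.11,0.025,0],[0,0,0.5],-1],
  [[-0.11,0.025,0],[0,0,0.5],-1],
  [[-0.11,0.025,0],[0,0,0.5],-1],
  [[-0.11,0.025,0],[0,0,0.5],-1],
  [[-0.11,0.025,0],[0,0,0.5],-1],
])

```text
clock: 12.65
tool_pos: [0.5673, 0.3693, 0.0971]
tool_rot: [180.0, -0.0, 154.3]
wrist_force: [-1.9, 2.4, -0.2]
opening: 0.0006
grasp_force: 1.2
```

```bash
python3 chk.py
```

```text
t 12.65 yaw [ 1.79953864e+02 -2.15621060e-02  1.54265347e+02] TCP rel hub in tool mm 19.6 64.4 z 0.09707746771417562 F tool 2.8 1.3 q [ 29.9  38.8  70.2   0.   71.  -34.3]
side wheel_handle [229.6, 229.8] 0.62 [0.582  0.3543] r 0.0574 phi 64.2
```

>>> apply_moves([
  [[-0.114,0.025,0],[0,0,0.5],-1],
  [[-0.114,0.025,0],[0,0,0.5],-1],
  [[-0.114,0.025,0],[0,0,0.5],-1],
  [[-0.114,0.025,0],[0,0,0.5],-1],
  [[-0.112,0.025,0],[0,0,0.5],-1],
  [[-0.112,0.025,0],[0,0,0.5],-1],
  [[-0.112,0.025,0],[0,0,0.5],-1],
  [[-0.112,0.025,0],[0,0,0.5],-1],
])

```text
clock: 13.85
tool_pos: [0.6064, 0.346, 0.0971]
tool_rot: [180.0, -0.0, 114.3]
wrist_force: [0.3, 1.9, -0.0]
opening: 0.0003
grasp_force: 1.1
```

```bash
python3 chk.py
```

```text
t 13.85 yaw [ 1.79964923e+02 -2.53835078e-02  1.14324493e+02] TCP rel hub in tool mm 19.1 62.8 z 0.09711207849721547 F tool 1.6 1.0 q [26.7 41.6 65.6  0.  72.8  2.4]
side wheel_handle [218.3, 218.0] 0.98 [0.6121 0.3222] r 0.0584 phi 19.5
```

>>> apply_moves([
  [[-0.112,0.028,0],[0,0,0.5],-1],
  [[-0.112,0.028,0],[0,0,0.5],-1],
  [[-0.112,0.028,0],[0,0,0.5],-1],
  [[-0.112,0.028,0],[0,0,0.5],-1],
  [[-0.112,0.028,0],[0,0,0.5],-1],
  [[-0.112,0.028,0],[0,0,0.5],-1],
  [[-0.112,0.028,0],[0,0,0.5],-1],
  [[-0.112,0.028,0],[0,0,0.5],-1],
])

```text
clock: 15.05
tool_pos: [0.6225, 0.3036, 0.097]
tool_rot: [180.0, -0.0, 74.3]
wrist_force: [0.4, 2.3, -1.4]
opening: 0.0006
grasp_force: 1.1
```

```bash
python3 chk.py
```

```text
t 15.05 yaw [ 1.79978850e+02 -2.93208303e-02  7.43446359e+01] TCP rel hub in tool mm 18.6 62.9 z 0.09702377505436427 F tool 2.3 -0.2 q [23.  40.8 66.8  0.  72.3 38.6]
side wheel_handle [229.3, 207.9] 0.87 [0.6088 0.2823] r 0.0557 phi -21.5
```

>>> apply_moves([
  [[-0.112,0.028,0],[0,0,0.5],-1],
  [[-0.112,0.028,0],[0,0,0.5],-1],
  [[-0.112,0.028,0],[0,0,0.5],-1],
  [[-0.112,0.028,0],[0,0,0.5],-1],
  [[-0.112,0.028,0],[0,0,0.5],-1],
  [[-0.112,0.028,0],[0,0,0.5],-1],
  [[-0.112,0.028,0],[0,0,0.5],-1],
  [[-0.112,0.028,0],[0,0,0.5],-1],
])

```text
clock: 16.25
tool_pos: [0.6076, 0.2611, 0.097]
tool_rot: [-180.0, -0.0, 34.4]
wrist_force: [-0.0, 3.1, -0.1]
opening: 0.0006
grasp_force: 1.1
```

```bash
python3 chk.py; python3 - <<'E'
import numpy as np
from scipy.optimize import least_squares
P=np.array([(.5406,.3609),(.582,.3543),(.6121,.3222),(.6088,.2823),(.5044,.3393)])
print(least_squares(lambda h:np.hypot(*(P-h).T)-.062,[.557,.303]))
E
```

```text
t 16.25 yaw [-1.79984776e+02 -2.69627851e-02  3.43558941e+01] TCP rel hub in tool mm 18.3 62.9 z 0.09699781345538111 F tool 1.7 -2.6 q [20.1 36.8 73.4  0.  69.8 75.7]
side wheel_handle [249.4, 204.0] 0.73 [0.5829 0.2581] r 0.0516 phi -59.8
     message: `gtol` termination condition is satisfied.
     success: True
      status: 1
         fun: [-5.854e-04 -4.258e-04  1.912e-03 -2.310e-03 -6.445e-04]
           x: [ 5.520e-01  3.005e-01]
        cost: 4.9667734137238875e-06
         jac: [[ 1.851e-01 -9.827e-01]
               [-4.877e-01 -8.730e-01]
               [-9.409e-01 -3.388e-01]
               [-9.521e-01  3.057e-01]
               [ 7.753e-01 -6.316e-01]]
        grad: [-4.089e-09 -6.406e-09]
  optimality: 6.405601046172759e-09
 active_mask: [ 0.000e+00  0.000e+00]
        nfev: 4
        njev: 4
```

Handle has been turned about 195°. Now I back off, lift, unwind the wrist by 180° and go on with the opposite face.

>>> apply_moves([
  [[0.3,0,0],[0,0,0],-1],
  [[0.2,0,0],[0,0,0],-1],
  [[0,0,-0.6],[0,0,0],-1],
  [[0,0,-0.6],[0,0,0],-1],
  [[0,0,0],[0,0,-1],-1],
  [[0,0,0],[0,0,-1],-1],
  [[0,0,0],[0,0,-1],-1],
  [[0,0,0],[0,0,-1],-1],
  [[0,0,0],[0,0,-1],-1],
  [[0,0,0],[0,0,-1],-1],
])

```text
clock: 17.7
tool_pos: [0.6285, 0.2749, 0.1568]
tool_rot: [-180.0, 0.0, 94.8]
wrist_force: [-0.3, -0.5, 0.1]
opening: 0.0006
grasp_force: 0.0
```

>>> apply_moves([
  [[0,0,0],[0,0,-1],-1],
  [[0,0,0],[0,0,-1],-1],
  [[0,0,0],[0,0,-1],-1],
  [[0,0,0],[0,0,-1],-1],
  [[0,0,0],[0,0,-1],-1],
  [[0,0,0],[0,0,-1],-1],
  [[0,0,0],[0,0,-1],-1],
  [[0,0,0],[0,0,-1],-1],
  [[0,0,0],[0,0,-1],-1],
  [[0,0,0],[0,0,-1],-1],
])

```text
clock: 18.95
tool_pos: [0.6285, 0.2748, 0.1568]
tool_rot: [-180.0, -0.0, -165.2]
wrist_force: [0.1, -0.6, -0.1]
opening: 0.0007
grasp_force: 0.0
```

>>> apply_moves([
  [[0,0,0],[0,0,-1],-1],
  [[0,0,0],[0,0,-1],-1],
  [[0,0,0],[0,0,0],-1],
])

```text
clock: 19.32
tool_pos: [0.6285, 0.2748, 0.1568]
tool_rot: [180.0, -0.0, -145.7]
wrist_force: [-0.4, 0.2, 0.9]
opening: 0.0006
grasp_force: 0.0
```

```bash
python3 chk.py; python3 - <<'E'
from h import *
cv2.imwrite("pics/w4.png",bot.snapshot("wrist"))
for n,z in dict(wheel_hub=.075,wheel_handle=.105,lock_pivot=.067,lock_knob=.09).items():
    for q in bot.place_of("wrist",n)[:1]: print(n,np.round(q["uv"]),round(q["confidence"],2),at_z("wrist",q["uv"],z).round(4))
E
```

```text
t 19.325 yaw [ 1.79999863e+02 -1.55870321e-02 -1.45658491e+02] TCP rel hub in tool mm -43.3 -63.3 z 0.1568058410858306 F tool 0.2 0.4 q [  20.6   37.    64.9   -0.    78.1 -103.8]
top wheel_handle [314.6, 174.3] 0.25 [0.6018 0.1357] r 0.1729 phi -75.0
side wheel_handle [250.8, 203.0] 0.97 [0.582  0.2536] r 0.055 phi -63.0
wheel_hub [355. 163.] 0.55 [0.5567 0.3024 0.075 ]
wheel_handle [281. 171.] 0.91 [0.5931 0.2516 0.105 ]
```

View pics/w4.png

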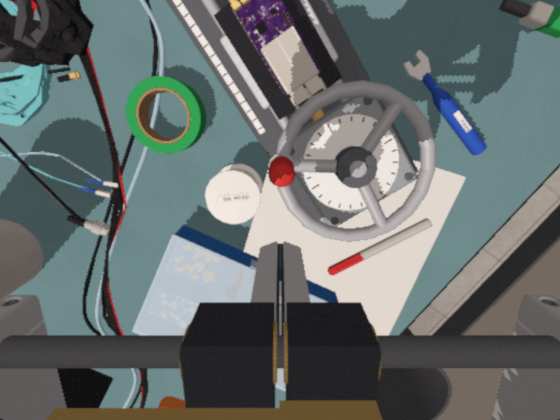

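The wrist view shows the handle at (281,171), dead ahead of the fingers, and the hub at (355,166). That gives r = 62.5 mm and phi = -54°, which matches. I descend and continue.

>>> apply_moves([
  [[0,0,0.6],[0,0,0],-1],
  [[0,0,0.6],[0,0,0],-1],
  [[0.2,0,0],[0,0,0],-1],
  [[0.2,0,0],[0,0,0],-1],
  [[0.1,0,0],[0,0,0],-1],
  [[0.112,-0.028,0],[0,0,0.5],-1],
  [[0.112,-0.028,0],[0,0,0.5],-1],
  [[0.112,-0.028,0],[0,0,0.5],-1],
  [[0.112,-0.028,0],[0,0,0.5],-1],
  [[0.112,-0.028,0],[0,0,0.5],-1],
])

```text
clock: 21.02
tool_pos: [0.5858, 0.243, 0.0986]
tool_rot: [180.0, 0.2, -170.8]
wrist_force: [1.9, 1.5, 1.5]
opening: 0.0008
grasp_force: 1.1
```

```bash
python3 chk.py
```

```text
t 21.025 yaw [ 1.79953688e+02  1.77740000e-01 -1.70848115e+02] TCP rel hub in tool mm -18.9 -63.5 z 0.09860518922677 F tool -2.1 1.1 q [ 19.2  33.3  78.8   0.   67.7 -79.9]
top wheel_handle [358.0, 222.5] 0.44 [0.5083 0.0498] r 0.2576 phi -100.9
side wheel_handle [263.7, 202.0] 0.65 [0.563  0.2434] r 0.0596 phi -84.3
```

>>> apply_moves([
  [[0.112,-0.028,0],[0,0,0.5],-1],
  [[0.112,-0.028,0],[0,0,0.5],-1],
  [[0.112,-0.028,0],[0,0,0.5],-1],
  [[0.112,-0.028,0],[0,0,0.5],-1],
  [[0.112,-0.028,0],[0,0,0.5],-1],
  [[0.112,-0.028,0],[0,0,0.5],-1],
  [[0.112,-0.028,0],[0,0,0.5],-1],
  [[0.112,-0.028,0],[0,0,0.5],-1],
])

```text
clock: 22.22
tool_pos: [0.5407, 0.2384, 0.0975]
tool_rot: [179.9, 0.1, 149.3]
wrist_force: [2.3, 1.1, 0.4]
opening: 0.0007
grasp_force: 1.1
```

```bash
python3 chk.py
```

```text
t 22.225 yaw [1.79932506e+02 6.39588153e-02 1.49270383e+02] TCP rel hub in tool mm -18.9 -63.6 z 0.09748531828908488 F tool -1.4 2.1 q [ 20.2  28.3  86.7  -0.   64.9 -39. ]
top wheel_handle [255.0, 212.3] 0.65 [0.5236 0.2514] r 0.0612 phi -123.1
side wheel_handle [287.4, 205.3] 0.57 [0.5224 0.2444] r 0.0678 phi -120.6
```

>>> apply_moves([
  [[0.112,-0.028,0],[0,0,0.5],-1],
  [[0.112,-0.028,0],[0,0,0.5],-1],
  [[0.112,-0.028,0],[0,0,0.5],-1],
  [[0.112,-0.028,0],[0,0,0.5],-1],
  [[0.112,-0.028,0],[0,0,0.5],-1],
  [[0.112,-0.028,0],[0,0,0.5],-1],
  [[0.112,-0.028,0],[0,0,0.5],-1],
  [[0.112,-0.028,0],[0,0,0.5],-1],
])

```text
clock: 23.42
tool_pos: [0.5031, 0.2635, 0.097]
tool_rot: [180.0, 0.0, 109.3]
wrist_force: [2.6, -1.6, -0.1]
opening: 0.0004
grasp_force: 1.0
```

```bash
python3 chk.py
```

```text
t 23.425 yaw [1.79989739e+02 2.64811542e-02 1.09304590e+02] TCP rel hub in tool mm -19.2 -63.8 z 0.09701616904123785 F tool -2.4 2.0 q [24.  25.7 90.7 -0.  63.6  4.7]
side wheel_handle [298.0, 217.1] 0.73 [0.4959 0.2824] r 0.0644 phi -161.7
```

>>> apply_moves([
  [[0.112,-0.028,0],[0,0,0.5],-1],
  [[0.112,-0.028,0],[0,0,0.5],-1],
  [[0.112,-0.028,0],[0,0,0.5],-1],
  [[0.112,-0.028,0],[0,0,0.5],-1],
  [[0.112,-0.028,0],[0,0,0.5],-1],
  [[0.112,-0.028,0],[0,0,0.5],-1],
  [[0.112,-0.028,0],[0,0,0.5],-1],
  [[0.112,-0.028,0],[0,0,0.5],-1],
  [[0.112,-0.028,0],[0,0,0.5],-1],
])

```text
clock: 24.75
tool_pos: [0.4911, 0.3126, 0.0968]
tool_rot: [-180.0, 0.1, 64.3]
wrist_force: [-0.1, -1.5, 1.0]
opening: 0.0003
grasp_force: 1.1
```

```bash
python3 chk.py
```

```text
t 24.75 yaw [-1.79971744e+02  5.20592942e-02  6.43186662e+01] TCP rel hub in tool mm -19.6 -63.7 z 0.09684106767136913 F tool -1.4 0.6 q [28.9 27.4 88.2 -0.  64.5 54.6]
top wheel_handle [272.5, 220.2] 0.42 [0.5089 0.2168] r 0.0984 phi -119.3
side wheel_handle [289.5, 228.0] 0.58 [0.4995 0.3226] r 0.0609 phi 160.9
```

>>> apply_moves([
  [[0.112,-0.03,0],[0,0,0.5],-1],
  [[0.07,-0.02,0],[0,0,0.3],-1],
  [[0.045,-0.013,0],[0,0,0.2],-1],
  [[0.022,-0.006,0],[0,0,0.1],-1],
  [[0.022,-0.006,0],[0,0,0.1],-1],
  [[0,0,0],[0,0,0],-1],
])

```text
clock: 25.7
tool_pos: [0.4947, 0.3264, 0.0969]
tool_rot: [-180.0, 0.0, 52.4]
wrist_force: [-0.6, -1.2, -0.6]
opening: 0.0006
grasp_force: 0.7
```

```bash
python3 chk.py; python3 - <<'E'
from h import *
for n,z in dict(wheel_hub=.075,wheel_handle=.105).items():
    bot.snapshot("wrist")
    for q in bot.place_of("wrist",n)[:1]: print(n,np.round(q["uv"]),round(q["confidence"],2),at_z("wrist",q["uv"],z).round(4))
print(bot.sense()["tool_pos"])
E
```

```text
t 25.7 yaw [-1.79997844e+02  5.86876311e-03  5.23563817e+01] TCP rel hub in tool mm -19.3 -63.8 z 0.09688087118672743 F tool -1.3 0.3 q [29.9 28.6 86.4 -0.  65.  67.5]
top wheel_handle [283.2, 277.1] 0.71 [0.3995 0.1937] r 0.1915 phi -145.3
side wheel_handle [287.1, 234.7] 0.9 [0.4977 0.3444] r 0.0725 phi 144.9
wheel_hub [373. 215.] 0.87 [0.5584 0.3044 0.075 ]
wheel_handle [282. 234.] 0.93 [0.5081 0.3411 0.105 ]
[0.49462762 0.32641604 0.09693643]
```

>>> apply_moves([
  [[0.015,-0.005,0],[0,0,0.06],-1],
  [[0.015,-0.005,0],[0,0,0.05],-1],
  [[0,0,0],[0,0,0],-1],
])

```text
clock: 26.48
tool_pos: [0.4952, 0.3281, 0.0969]
tool_rot: [-180.0, -0.0, 51.2]
wrist_force: [-0.7, -0.7, -0.1]
opening: 0.0002
grasp_force: 0.6
```

```bash
python3 - <<'E'
from h import *
s=bot.sense();print(s["tool_pos"],s["tool_rot"],s["tool_pos"][:2]@[.625,.780],"ref",np.array([.4950,.3282])@[.625,.780])
E
```

```text
[0.4951795  0.32805154 0.09693361] [-1.79998505e+02 -3.81344061e-03  5.12231181e+01] 0.5653673911949759 ref 0.5653710000000001
```

The contact reference is matched. I'll back off, lift and compare the red handle's pixels with the first pictures.

>>> apply_moves([
  [[-0.2,0,0],[0,0,0],-1],
  [[-0.4,0,0],[0,0,0],-1],
  [[-0.4,0,-0.6],[0,0,0],-1],
  [[-0.6,0,-0.8],[0,0,0],-1],
  [[-0.6,0,-0.7],[0,0,0],-1],
  [[-0.6,0,0],[0,0,0],-1],
  [[-0.6,0,0],[0,0,0],-1],
  [[0,0,0],[0,0,0],-1],
])

```text
clock: 27.48
tool_pos: [0.3878, 0.1945, 0.2024]
tool_rot: [180.0, -0.1, 51.2]
wrist_force: [-0.2, -0.1, -0.1]
opening: 0.0006
grasp_force: 0.0
```

```bash
python3 - <<'E'
from h import *
def blob(im,c,r=18):
    x,y=c;w=im[y-r:y+r,x-r:x+r].astype(float);b,g,rr=w[...,0],w[...,1],w[...,2]
    m=np.clip(rr-np.maximum(b,g)-30,0,100);Y,X=np.mgrid[y-r:y+r,x-r:x+r]
    return (X*m).sum()/m.sum(),(Y*m).sum()/m.sum(),m.sum()
for c,p in(("top",(208,219)),("side",(282,234))):
    im=bot.snapshot(c);cv2.imwrite(f"pics/{c}2.png",im)
    print(c,blob(cv2.imread(f"pics/{c}.png"),p),blob(im,p))
bot.snapshot("wrist")
for n,z in dict(wheel_hub=.075,wheel_handle=.105,lock_pivot=.067,lock_knob=.09).items():
    for q in bot.place_of("wrist",n)[:1]: print(n,np.round(q["uv"]),round(q["confidence"],2),at_z("wrist",q["uv"],z).round(4))
s=bot.sense();print(s["clock"],s["tool_pos"],s["tool_rot"],s["joints"])
H=np.array([.557,.3027]);P=[.5063,.3421]
for c in("top","side"):
    for a in(141.8,140.8,146.8):
        print(c,a,proj(c,[*(H+.062*np.array([np.cos(np.radians(a)),np.sin(np.radians(a))])),.105]))
E
```

```text
top (np.float64(208.3412708854098), np.float64(218.26575450598605), np.float64(7601.0)) (np.float64(208.24153645833334), np.float64(218.19752604166666), np.float64(7680.0))
side (np.float64(280.3742991973541), np.float64(233.5371677489614), np.float64(24793.0)) (np.float64(280.2342138664128), np.float64(233.595391083611), np.float64(25212.0))
lock_pivot [399. 234.] 0.79 [0.4671 0.0864 0.067 ]
lock_knob [464. 238.] 0.82 [0.514 0.055 0.09 ]
27.825 [0.38881721 0.19571937 0.2016965 ] [-1.79983988e+02  2.13934800e-02  5.12543360e+01] [2.18940678e+01 2.56758362e+00 1.04803893e+02 3.63123352e-03
 7.26550199e+01 6.06386514e+01]
top 141.8 [[208.8271109  219.01976645]]
top 140.8 [[208.40751341 218.66409449]]
top 146.8 [[211.01775191 220.68525746]]
side 141.8 [[280.5948554  232.66638687]]
side 140.8 [[279.99638364 232.85897704]]
side 146.8 [[283.45203519 231.63587238]]
```

The handle is back within about 0.3° in both cameras. Next is the lock: pivot ≈ (0.467,0.086), knob ≈ (0.512,0.056), distance 54 mm, which fits. The lever stands at about 0.19 rad.

>>> apply_moves([
  [[0.04,0.72,0],[0,0,0],-1],
  [[0.04,0.72,0],[0,0,0],-1],
  [[0.04,0.72,0],[0,0,0],-1],
  [[0.04,0.72,0],[0,0,0],-1],
  [[0.04,0.72,0],[0,0,0],-1],
  [[0,0,0],[0,0,-0.5],-1],
  [[0,0,0],[0,0,0],-1],
])

```text
clock: 28.7
tool_pos: [0.5354, 0.0905, 0.2014]
tool_rot: [-180.0, 0.0, 56.2]
wrist_force: [1.1, 0.1, -0.3]
opening: 0.0004
grasp_force: 0.0
```

```bash
cat > chk2.py <<'E'
from h import *
piv=np.array([.467,.086])
s=bot.sense(); y=np.radians(s["tool_rot"][2]); p=s["tool_pos"][:2]-piv
ex=np.array([np.cos(y),np.sin(y)]);ey=np.array([np.sin(y),-np.cos(y)])
print("t",s["clock"],s["tool_pos"],"yaw",s["tool_rot"][2],"TCP rel pivot in tool mm",(p@ex*1e3).round(1),(p@ey*1e3).round(1),"F tool",(s["wrist_force"][:2]@ex).round(1),(s["wrist_force"][:2]@ey).round(1),"q",s["joints"].round(1))
for c in ("top","side","wrist"):
    im=bot.snapshot(c);cv2.imwrite(f"pics/c_{c}.png",im)
    for n,z in(("lock_knob",.09),("lock_pivot",.067)):
        for q in bot.place_of(c,n)[:1]:
            P=at_z(c,q["uv"],z)[:2];d=P-piv;print(c,n,q["uv"],round(q["confidence"],2),P.round(4),"r",np.hypot(*d).round(4),"phi",np.degrees(np.arctan2(d[1],d[0])).round(1))
E
python3 chk2.py
```

```text
t 28.7 [0.53541937 0.09048685 0.20142831] yaw 56.19461767274235 TCP rel pivot in tool mm 41.8 54.4 F tool 0.7 0.8 q [ 5.7 16.5 88.6  0.  75.  39.5]
top lock_pivot [335.2, 248.7] 0.58 [0.4572 0.0881] r 0.0101 phi 168.0
side lock_knob [316.4, 176.5] 0.6 [0.5095 0.063 ] r 0.0483 phi -28.4
side lock_pivot [336.3, 196.1] 0.65 [0.4638 0.0936] r 0.0083 phi 112.5
wrist lock_knob [281.3, 245.5] 0.64 [0.5147 0.0563] r 0.0562 phi -31.9
wrist lock_pivot [232.8, 240.7] 0.63 [0.4684 0.0821] r 0.0041 phi -70.1
```

View pics/c_wrist.png

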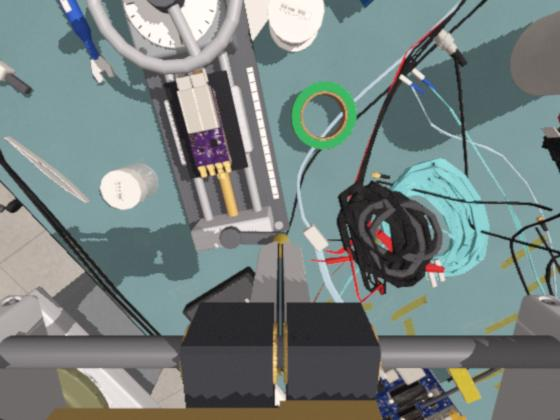

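The knob is at (281,239), straight ahead of the fingers, with the pivot at (231,237). I descend and push it round.

>>> apply_moves([
  [[0,0,0.6],[0,0,0],-1],
  [[0,0,0.6],[0,0,0],-1],
  [[0,0,0.6],[0,0,0],-1],
  [[0,0,0.5],[0,0,0],-1],
  [[0,0,0],[0,0,0],-1],
  [[-0.2,0,0],[0,0,0],-1],
  [[-0.16,0,0],[0,0,0],-1],
  [[-0.06,0,0],[0,0,0],-1],
  [[-0.06,0,0],[0,0,0],-1],
])

```text
clock: 30.28
tool_pos: [0.522, 0.0703, 0.0874]
tool_rot: [180.0, -0.0, 56.2]
wrist_force: [-0.1, -0.6, 0.3]
opening: 0.0007
grasp_force: 0.0
```

>>> apply_moves([
  [[-0.097,0.025,0],[0,0,0.5],-1],
  [[-0.097,0.025,0],[0,0,0.5],-1],
  [[-0.097,0.025,0],[0,0,0.5],-1],
  [[-0.097,0.025,0],[0,0,0.5],-1],
  [[-0.097,0.025,0],[0,0,0.5],-1],
  [[-0.097,0.025,0],[0,0,0.5],-1],
])

```text
clock: 31.02
tool_pos: [0.5068, 0.0451, 0.0874]
tool_rot: [179.9, -0.1, 26.1]
wrist_force: [3.0, -0.7, -1.1]
opening: 0.0007
grasp_force: 1.3
```

```bash
python3 chk2.py
```

```text
t 31.025 [0.50680073 0.04506708 0.08735097] yaw 26.069125462608124 TCP rel pivot in tool mm 17.8 54.3 F tool 2.4 1.9 q [  1.   19.6 100.9  -0.   59.3  64.9]
side lock_knob [331.1, 174.5] 0.63 [0.4839 0.0432] r 0.046 phi -68.5
side lock_pivot [332.6, 194.8] 0.79 [0.4716 0.0895] r 0.0058 phi 37.6
wrist lock_knob [93.8, 99.5] 0.67 [0.547  0.1773] r 0.1214 phi 48.8
```

>>> apply_moves([
  [[-0.097,0.025,0],[0,0,0.5],-1],
  [[-0.097,0.025,0],[0,0,0.5],-1],
  [[-0.097,0.025,0],[0,0,0.5],-1],
  [[-0.097,0.025,0],[0,0,0.5],-1],
])

```text
clock: 31.98
tool_pos: [0.4898, 0.0343, 0.087]
tool_rot: [180.0, -0.0, 6.1]
wrist_force: [2.4, -1.2, -0.8]
opening: 0.0006
grasp_force: 1.2
```

>>> apply_moves([
  [[-0.039,0.01,0],[0,0,0.2],-1],
  [[-0.039,0.01,0],[0,0,0.2],-1],
])

```text
clock: 32.22
tool_pos: [0.4859, 0.0329, 0.087]
tool_rot: [180.0, -0.0, 2.2]
wrist_force: [2.3, -2.8, 0.6]
opening: 0.0006
grasp_force: 1.4
```

>>> apply_moves([
  [[-0.02,0.005,0],[0,0,0.1],-1],
  [[-0.02,0.005,0],[0,0,0.1],-1],
])

```text
clock: 32.48
tool_pos: [0.4838, 0.0325, 0.0869]
tool_rot: [-180.0, 0.0, 0.2]
wrist_force: [1.2, -1.4, 0.4]
opening: 0.0003
grasp_force: 1.0
```

>>> apply_moves([
  [[-0.02,0.005,0],[0,0,0.1],-1],
])

```text
clock: 32.6
tool_pos: [0.4832, 0.0323, 0.0871]
tool_rot: [-180.0, -0.1, -0.8]
wrist_force: [7.4, -0.8, -1.9]
opening: 0.0006
grasp_force: 3.8
```

>>> apply_moves([
  [[-0.01,0,0],[0,0,0],-1],
  [[0,0,0],[0,0,0],-1],
])

```text
clock: 32.85
tool_pos: [0.4832, 0.0323, 0.0872]
tool_rot: [-180.0, -0.1, -0.8]
wrist_force: [8.0, -1.2, -3.1]
opening: 0.0005
grasp_force: 4.1
```

The force has jumped to 8 N with no further motion, so the lever is at its stop. I retreat and do a last check.

>>> apply_moves([
  [[0.1,0,0],[0,0,0],-1],
  [[0.4,0,0],[0,0,0],-1],
  [[0,0,-0.8],[0,0,0],-1],
  [[0,0,-0.8],[0,0,0],-1],
  [[0,0,-0.8],[0,0,0],-1],
  [[-0.8,0,-0.3],[0,0,0],-1],
  [[-0.8,0,0],[0,0,0],-1],
  [[-0.8,0,0],[0,0,0],-1],
  [[0,0,0],[0,0,0],-1],
])

```text
clock: 33.98
tool_pos: [0.3858, 0.0337, 0.2222]
tool_rot: [-180.0, -0.0, -0.8]
wrist_force: [0.5, -0.6, -0.3]
opening: 0.0003
grasp_force: 0.0
```

```bash
python3 chk2.py; python3 - <<'E'
from h import *
import cv2
def blob(im,c,r=18):
    x,y=c;w=im[y-r:y+r,x-r:x+r].astype(float);b,g,rr=w[...,0],w[...,1],w[...,2]
    m=np.clip(rr-np.maximum(b,g)-30,0,100);Y,X=np.mgrid[y-r:y+r,x-r:x+r]
    return (X*m).sum()/m.sum(),(Y*m).sum()/m.sum()
for c,p in(("top",(208,219)),("side",(282,234))): print(blob(cv2.imread(f"pics/{c}.png"),p),blob(cv2.imread(f"pics/c_{c}.png"),p))
for n in("screw_jar","torque_wrench","green_tape","solder_spool","red_marker"):
    print(n,[(q["uv"],round(q["confidence"],2)) for q in bot.place_of("top",n)[:1]+bot.place_of("side",n)[:1]])
E
```

```text
t 33.975 [0.38581792 0.03372364 0.2222413 ] yaw -0.7666964419490951 TCP rel pivot in tool mm -80.5 53.4 F tool 0.6 0.6 q [ -0.4  -5.1 109.5   0.   75.6  90.3]
top lock_knob [369.5, 249.6] 0.57 [0.4565 0.0238] r 0.0631 phi -99.6
top lock_pivot [336.7, 244.4] 0.59 [0.4659 0.0851] r 0.0014 phi -140.2
side lock_knob [341.5, 174.1] 0.72 [0.4645 0.0345] r 0.0515 phi -92.7
side lock_pivot [334.1, 193.8] 0.93 [0.4697 0.0838] r 0.0034 phi -39.1
wrist lock_knob [280.9, 121.5] 0.65 [0.4682 0.0329] r 0.0531 phi -88.7
wrist lock_pivot [230.0, 121.7] 0.55 [0.4683 0.0856] r 0.0014 phi -18.5
(np.float64(208.3412708854098), np.float64(218.26575450598605)) (np.float64(208.2424636174636), np.float64(218.20101351351352))
(np.float64(280.3742991973541), np.float64(233.5371677489614)) (np.float64(280.2164074681166), np.float64(233.58105784991804))
screw_jar [([191.0, 172.9], 0.7), ([366.2, 256.0], 0.97)]
torque_wrench [([204.6, 246.9], 0.83), ([310.8, 304.7], 0.92)]
green_tape [([312.5, 175.7], 0.58), ([250.9, 223.0], 0.9)]
solder_spool [([271.5, 166.5], 0.77), ([290.9, 254.5], 0.64)]
red_marker [([190.0, 176.4], 0.7), ([199.6, 304.1], 0.77)]
```

View pics/c_wrist.png

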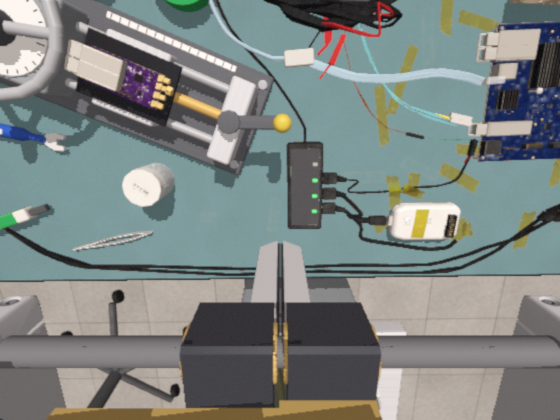

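The lever now points at about -90°, which is the 1.2 rad stop: knob at (282,123), pivot at (229,122). The handle is unmoved, the loose things are in place and the robot is clear.

```bash
python3 -c "
from rig import bot
print(bot.job_done())"
```

```text
the job is handed in; nothing more can be done
None
```

The wheel was pushed one full clockwise turn, its handle back within about 0.3° of its start by the camera pictures; the lock lever was then pushed to its stop and the job handed in at about 34 s.

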